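# Nest the mended tumblers in the tilted pot

## Robot

A 7-joint arm with a two-finger parallel gripper is mounted at the origin on the work surface. World frame = base frame: x ahead of the robot, y to its left, z up, the work surface at z = 0. Lengths are in m, angles in rad, forces in N, time in s.
With the tool pointing down it reaches from about 0.425 to 0.875 m from the base axis. Payload 9.9 kg.
Tool frame: the origin (TCP) lies midway between the tips of the shut fingers; the grasp point (between the pads) lies env.pinch_z behind it (env.pinch_z is the distance from the TCP to the grasp point, in m); z points along the fingers, y is the line along which they close (so a half turn about z gives the same grasp; the last joint's range is limited). The gripper opens to 85 mm and grips with 20 to 120 N. Pads are 22 mm wide; open, the fingers measure 114 mm over their backs; the gripper's body (76 mm by 85 mm) begins 54 mm behind the grasp point. The pads swing forward as they close: fully open they stand 13 mm farther back than shut.
Start: joints at [1.057, 0.576, 0.025, 1.437, -0.015, 1.129, -0.057], TCP at [0.281, -0.614, 0.231] pointing down, gripper open.
Joint ranges: [-2.76, 2.76], [-0.34, 2.15], [-1.52, 1.57], [0.19, 2.46], [-1.09, 4.23], [0.17, 1.99], [-2.82, 2.82]. Speed limits (rad/s): [2.22, 2.22, 3.01, 3.01, 3.14, 3.14, 3.14].

## Interface

Orientations are given as a rotation vector (axis times angle).
In Python, from rig import env, grab_frame, look_for gives the robot as it stands. Calls block until the motion is done:
- env.move_pose(position, orientation): joint-space move of the TCP to a pose.
- env.servo_line(position, speed=0.15, rotation=None, guard=None): straight line of the TCP; rotation=None keeps the orientation; speed is the mean speed in m/s. With guard (N) it stops when the force on the tool has changed by that much, and returns True; else False.
- env.move_j(angles): joint-space move.
- env.command_gripper(opening, grasp_force=None): opening from 0.0 (shut) to 1.0 (fully open); grasp_force is the grip in N (None keeps the last); returns when the fingers have stopped.
- env.pause(seconds).
- env.inverse_kinematics(position, orientation): joint angles nearest the present ones, or None.
- env.state(): the state.
- grab_frame(name): name is "side" or "top"; returns a dict with "color" (420x560x3 uint8, blue, green, red), "K" (3x3 intrinsics, pixels), "k1" (the pictures are not rectified: a ray, as slopes to the right and down, at radius r is drawn at 1 + k1 r^2 times it, then the intrinsics apply), "extrinsics" (4x4, takes a point from world to camera coordinates). Camera axes: x right, y up, looking along -z (the intrinsics and any distortion apply to the point x, -y, -z); pixel columns grow to the right and rows downward; lengths in m; the calibration is good to about 2 mm. A picture is of the moment at which its call begins. There is no depth.
A pose or a line that the arm cannot do raises env.Unreachable and nothing moves.
- env.close_job(): hands the job in; it is judged then, once.
Trained networks look in a picture, given as the dict that the camera call returned (one of the last four; its "shot" number tells which), for a name from the list of things; names that differ only in an ending like _2 or _b are one class to them, and where a whole thing is asked for, a point or a joint stands for the part that bears it (a point fixed in the world has none). Each returns a list of dicts, best first, with "conf" (0 to 1); they miss things now and then, are a little off and sometimes report something else, mostly with a low value. They report only what shows in the picture. A call takes as long as a camera call.
- look_for(name, picture): "xyz" ([x, y, z] in m, in world coordinates, good to about 4 mm: the middle of the surface that is visible of it).
The state is a dict: "clock": time; "joint_pos": joint angles; "dq": joint speeds; "tau": joint torques, N m; "tcp_pos": TCP position; "ee_rot": TCP orientation; "wrist_force": force on the tool from outside, world axes, zero at the start; "wrist_torque": the same for the moment, N m; "gripper_width": opening from 0.0 (shut) to 1.0 (fully open); "grasp_force": force on a finger pad.
Only numpy, scipy, OpenCV 4.12 (cv2) and the standard library are available. Lean on these libraries where they do the work, as an engineer would, in place of code of your own. Each camera call takes 0.05 s, during which the arm holds its last target. There are 200 camera calls.

## Task

Put the mended set away: first nest the shorter, wider dark tumbler in the dark pot that leans on the tilting wooden stand, then nest the taller, slimmer dark tumbler inside that one, each seated fully home on the floor of the one it stands in, straight and not wedged askew. They are stoneware, so lower them in gently without dropping or forcing them, and do not shift the other things on the table.

Things in the scene. Friction and masses are not known exactly. Their poses are not given: they have to be found in the camera images.
- wide_mid (a point): The shorter, wider loose tumbler: dark-glazed stoneware, open top with a pale unglazed rim, tapered, 82 mm tall, outside diameter 50.4 mm at the foot and 66.8 mm at the rim, wall 3.5 mm, floor 5 mm thick, about 0.15 kg. It starts upright on the table. The point is on its axis half-way up (41 mm above its underside); z points to its mouth.
- slim_mid (a point): The taller, slimmer loose tumbler: same dark glaze and pale rim, tapered, 105 mm tall, outside diameter 40 mm at the foot and 61 mm at the rim, wall 3.5 mm, floor 5 mm thick, about 0.14 kg. It starts upright on the table. The point is on its axis half-way up (52.5 mm above its underside); z points to its mouth. Fully home in the wide tumbler it stands 28 mm out of it.
- pot_mouth (a point): Mouth centre, level with the rim, of the large dark pot held in the stand; z points out along the pot's leaning axis, y along the tilting axis. Pot: 60 mm tall, tapered, outside diameter 74 mm at the rim and 62 mm at the foot, inside 66 mm at the mouth and about 55 mm at its floor, floor 6 mm thick, so 54 mm deep. The wide tumbler, fully home in it, stands 28 mm out.
- pot (a joint): Lean of the pot from upright, towards the stand's -x (the robot's side), in rad (about 0.38 to 0.70 at the start). Its pivot is stiff: it takes about 6 N m to move it, so it holds while things are put in. The pivot is on the pot's axis, 30 mm below the mouth centre.
- stand: The wooden stand, fixed to the table: a base board 150 x 150 x 14 mm with two upright cheeks 45 mm wide and 12 mm thick, 79 mm high, 53 mm either side of its middle along its y, that carry the pot's pivot 66 mm above the table (brass knobs reach to 69 mm from the middle). Origin: middle of the underside; the pot leans towards its -x.
- bottle: Bystander: round amber glass bottle with a narrower neck, 56 mm diameter, 170 mm tall, standing. Origin: middle of its underside.
- tin: Bystander: round straight-sided bare metal tin, 66 mm diameter, 60 mm tall, standing. Origin: middle of its underside.
- brush_pot: Bystander: round white pot of 68 mm diameter, 100 mm tall, with brushes standing in it up to 201 mm above the table. Origin: middle of its underside.
- tape: Bystander: roll of tape lying flat, 90 mm diameter, 24 mm high. Origin: middle of its underside.
- bowl: Bystander: dark bowl, 110 mm diameter, 45 mm tall. Origin: middle of its underside.
- block: Bystander: cork sanding block 70 x 40 x 28 mm (x, y, z). Origin: middle of its underside.
- spatula: Bystander: spatula 190 mm long lying along its x axis, under 30 mm high.

How it is judged:
By the outcome, as a careful person would: the job done as asked, in the order asked, and still so for the second after the job is handed in, with the robot touching nothing.
It also fails if it takes over 61 s, if anything falls off the work surface, if the arm or the gripper's body presses on something with over 40 N, if the wrist force passes 120 N, or if a joint passes its speed limit or range.

## Working session

There is one attempt and no reset: what is moved stays moved. The work goes in short steps, each a Python script; the robot and the scene stay as the last script left them, time stands still between calls to the robot, and variables do not carry over. Pictures are saved under pics/ and viewed, at most 10 in all, crops included, and the job is handed in when it is done.

```bash
ls; mkdir -p pics
python3 - <<'E'
from rig import env, grab_frame, look_for
import cv2,numpy as np
np.set_printoptions(precision=4,suppress=True)
print(env.pinch_z, env.state())
for n in("side","top"):
    f=grab_frame(n); cv2.imwrite(f"pics/{n}0.png",f["color"]); print(n,f["K"],f["k1"],f["extrinsics"])
    for o in "wide_mid slim_mid pot_mouth pot stand bottle tin brush_pot tape bowl block spatula".split():
        print(o,[(np.round(d["xyz"],3),round(d["conf"],2)) for d in look_for(o,f)[:3]])
E
```

```text
pics
0.0187 {'clock': 0.0, 'joint_pos': array([ 1.0572,  0.5765,  0.0248,  1.4379, -0.015 ,  1.129 , -0.0565]), 'dq': array([-0.0001,  0.001 , -0.0004,  0.0008,  0.0014,  0.0005,  0.0014]), 'tau': array([  0.0011, -76.5738,   2.2501, -28.5955,   0.0152,   0.0127,
         0.    ]), 'tcp_pos': array([ 0.2811, -0.6132,  0.2304]), 'ee_rot': array([-3.0677, -0.6697,  0.0007]), 'wrist_force': array([ 0.5537, -0.0041,  0.1759]), 'wrist_torque': array([-0.0244,  0.0799, -0.0388]), 'grasp_force': 0.0, 'gripper_width': 1.0010798795101383}
side [[499.6938   0.     273.2638]
 [  0.     499.6938 212.3605]
 [  0.       0.       1.    ]] 0.043138259413401214 [[-0.9786 -0.2059  0.0078  0.5494]
 [ 0.1455 -0.6638  0.7336 -0.1867]
 [-0.1459  0.719   0.6795 -1.2417]
 [ 0.      0.      0.      1.    ]]
wide_mid []
slim_mid [(array([ 0.5  , -0.177,  0.078]), 0.77)]
pot_mouth [(array([0.634, 0.254, 0.073]), 0.91)]
pot [(array([0.64 , 0.25 , 0.072]), 0.57)]
stand [(array([0.637, 0.283, 0.018]), 0.71), (array([0.635, 0.256, 0.072]), 0.32)]
bottle [(array([ 0.582, -0.064,  0.086]), 0.72)]
tin [(array([0.465,
[... 580 characters left out ...]
      1.    ]]
wide_mid [(array([ 0.628, -0.202,  0.043]), 0.73)]
slim_mid []
pot_mouth [(array([0.646, 0.262, 0.066]), 0.9)]
pot [(array([0.643, 0.258, 0.065]), 0.68)]
stand [(array([0.638, 0.244, 0.01 ]), 0.57), (array([ 0.44 , -0.372,  0.021]), 0.43)]
bottle [(array([ 0.578, -0.084,  0.117]), 0.59)]
tin [(array([ 0.47 , -0.021,  0.062]), 0.67), (array([0.446, 0.113, 0.028]), 0.53)]
brush_pot [(array([0.702, 0.029, 0.101]), 0.74), (array([ 0.628, -0.207,  0.041]), 0.67)]
tape [(array([ 0.444, -0.371,  0.025]), 0.83)]
bowl [(array([0.41 , 0.361, 0.021]), 0.87)]
block [(array([0.449, 0.114, 0.032]), 0.61)]
spatula [(array([ 0.644, -0.447,  0.003]), 0.7), (array([0.639, 0.244, 0.012]), 0.27)]
```

View pics/side0.png

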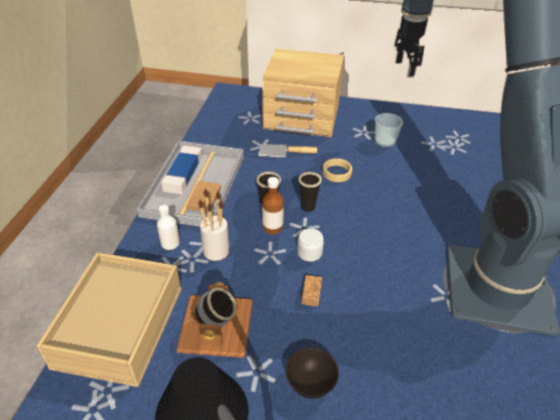

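View pics/top0.png

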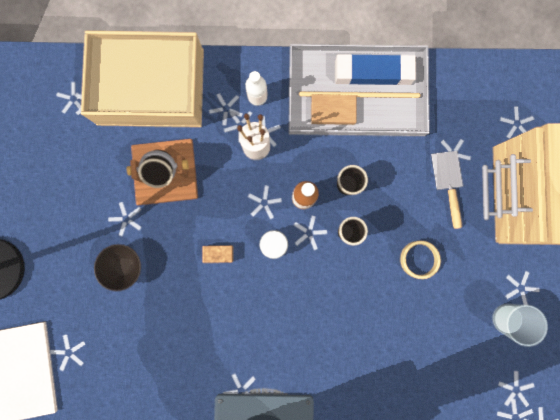

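The side view shows the slim tumbler at (310,190), the wide one half hidden by the bottle at (268,185), and the leaning pot at (217,307). In the top view the wide rim is at (352,180), the slim rim at (353,231), the pot mouth at (157,173) and the stand at (165,172). Next I'll enlarge these crops to fit the model.

Run:
```python
import cv2,numpy as np
s=cv2.imread("pics/side0.png");t=cv2.imread("pics/top0.png")
def c(i,x,y,w,h,k): return cv2.resize(i[y:y+h,x:x+w],None,fx=k,fy=k,interpolation=cv2.INTER_CUBIC)
a=c(t,120,130,80,80,5); b=c(s,170,275,90,90,400/90)
m=np.hstack([a,b]); 
d=c(t,330,160,50,90,4); e=c(s,240,160,100,60,3.3)[:198]
z=np.zeros((200,800,3),np.uint8); dd=cv2.rotate(d[:],cv2.ROTATE_90_COUNTERCLOCKWISE)
z[:200,:360]=dd[:200]; z[:198,400:730]=e
cv2.imwrite("pics/crops.png",np.vstack([m,z]))
```

```text
(no output)
```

View pics/crops.png

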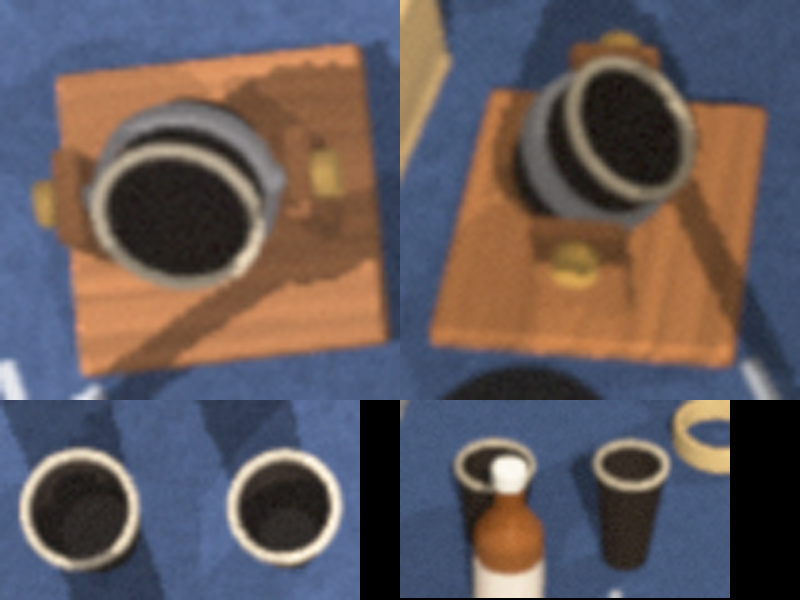

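```bash
cat > vis.py <<'E'
import cv2,numpy as np
from scipy.optimize import minimize,least_squares
from scipy.spatial.transform import Rotation as R
def proj(P,f):
    c=np.c_[P,np.ones(len(P))]@f["extrinsics"].T
    s=np.c_[c[:,0],-c[:,1]]/-c[:,2:3]
    s=s*(1+f["k1"]*(s**2).sum(1,keepdims=True))
    return s*[f["K"][0,0],f["K"][1,1]]+[f["K"][0,2],f["K"][1,2]]
A=np.linspace(0,2*np.pi,120,endpoint=False)
def circ(c,ax,r):
    ax=ax/np.linalg.norm(ax); u=np.cross([0,1,0],ax);u/=np.linalg.norm(u);v=np.cross(ax,u)
    return c+r*(np.cos(A)[:,None]*u+np.sin(A)[:,None]*v)
def samp(img,p): 
    p=p.astype(np.float32); return cv2.remap(img,p[:,:1].copy(),p[:,1:].copy(),cv2.INTER_LINEAR).ravel()
def score(fs,c,ax,r,din=3.8,dout=3.8):
    t=0
    for f in fs:
        g=f["color"].min(2).astype(np.float32)
        t+=np.mean(np.clip(samp(g,proj(circ(c,ax,r),f)),0,170))-.5*np.mean(samp(g,proj(circ(c,ax,r-din/1e3),f)))-.5*np.mean(samp(g,proj(circ(c,ax,r+dout/1e3),f)))
    return t/len(fs)
def fit(fun,x0,step):
    sim=np.array([x0]+[np.array(x0)+np.eye(len(x0))[i]*step[i] for i in range(len(x0))])
    m=minimize(lambda x:-fun(x),x0,method="Nelder-Mead",options=dict(initial_simplex=sim,xatol=1e-5,fatol=1e-3,maxiter=600)); return m.x,-m.fun
Z=np.array([0,0,1.])
def potpose(q): # x,y,yaw,lean
    x,y,w,l=q; ax=np.array([-np.sin(l)*np.cos(w),-np.sin(l)*np.sin(w),np.cos(l)])
    return np.array([x,y,.066])+.03*ax,ax
E
cat > m1.py <<'E'
from vis import *; from rig import grab_frame
np.set_printoptions(precision=4,suppress=True)
S,T=grab_frame("side"),grab_frame("top")
for n,r,h,x0 in(("wide",.03165,.082,(.626,-.204)),("slim",.02875,.105,(.507,-.200))):
    for k,fs in(("both",[S,T]),("top",[T]),("side",[S])):
        print(n,k,*fit(lambda q:score(fs,np.array([q[0],q[1],h]),Z,r),x0,(.008,.008)))
ct=(np.array([[55,75],[362,44],[388,340],[80,375]])+.5)/5-.5+[120,130]
cs=(np.array([[490,90],[767,107],[732,364],[431,346]])-[400,0]+.5)/(400/90)-.5+[170,275]
# corners top: (+x,+y),(+x,-y),(-x,-y),(-x,+y); side: by match
C0=np.array([[.075,.075,.014],[.075,-.075,.014],[-.075,-.075,.014],[-.075,.075,.014]])
def cor(q): return C0@R.from_euler("z",q[2]).as_matrix().T+[q[0],q[1],0]
print(proj(cor([.64,.25,.08]),S),cs)
def res(q,w): 
    o=[]
    if 't' in w:o.append(proj(cor(q),T)-ct)
    if 's' in w:
        p=proj(cor(q),S); o.append(p-cs[[np.argmin(np.linalg.norm(cs-a,axis=1)) for a in p]])
    return np.vstack(o).ravel()
for w in("ts","t","s"):
    m=least_squares(res,[.64,.25,.08],args=(w,)); print(w,m.x,m.fun)
    if w=="ts": s0=m.x
for k,fs in(("both",[S,T]),("top",[T]),("side",[S])):
    q,v=max((fit(lambda q:score(fs,*potpose(q),.035)-.5*(np.sum(((q[:2]-s0[:2])/.002)**2)+((q[2]-s0[2])/.03)**2),[*s0,l],(.004,.004,.03,.08)) for l in(.42,.54,.66)),key=lambda a:a[1]); print(k,q,v,*potpose(q))
    if k=="both":
        I=[]
        for f,(x,y) in((T,(120,130)),(S,(170,275))):
            b=cv2.resize(f["color"][y:y+90,x:x+90],None,fx=4.4,fy=4.4)
            for r in(.033,.037):
                for p in (proj(circ(*potpose(q),r),f)-[x,y]+.5)*4.4: cv2.circle(b,tuple(int(a) for a in p),1,(0,0,255),-1)
            for p in(proj(cor(q),f)-[x,y]+.5)*4.4: cv2.circle(b,tuple(int(a) for a in p),2,(0,255,0),-1)
            I.append(b)
        cv2.imwrite("pics/fit.png",np.hstack(I))
E
python3 m1.py
```

```text
wide both [ 0.6665 -0.2331] 3.4708309173583984
wide top [ 0.644  -0.2164] 0.37700653076171875
wide side [ 0.659  -0.2399] 1.9635391235351562
slim both [ 0.5349 -0.1903] 0.215576171875
slim top [ 0.5191 -0.1873] -0.17531585693359375
slim side [ 0.5    -0.1943] 26.260452270507812
[[176.2554 346.2999]
 [193.1595 291.9695]
 [254.7036 298.5618]
 [243.9788 354.1606]] [[189.8625 294.8625]
 [252.1875 298.6875]
 [244.3125 356.5125]
 [176.5875 352.4625]]
ts [0.642  0.2569 0.1298] [-0.3512  0.5846 -1.0467 -0.0083 -0.2346  0.8161 -0.0451  0.8318 -1.045
 -1.9328 -0.3054  0.3159 -0.3186  0.6174 -0.0521 -1.1137]
t [0.6434 0.2559 0.1229] [ 0.2624 -0.1965 -0.4052 -0.3761 -0.0097  0.4862  0.1496  0.0787]
s [0.6406 0.2582 0.1361] [-0.476  -1.0697 -0.1647  1.0003 -0.0561  0.9886  0.6705 -0.6303]
both [0.6425 0.2559 0.1294 0.6539] 33.77359139634059 [0.6244 0.2536 0.0898] [-0.6032 -0.0785  0.7937]
top [0.644  0.2567 0.131  0.6875] 45.57568180158295 [0.6251 0.2543 0.0892] [-0.6292 -0.0829  0.7728]
side [0.6424 0.2546 0.1316 0.6791] 26.613012215613363 [0.6237 0.2521 0.0893] [-0.6226 -0.0824  0.7782]
```

View pics/fit.png

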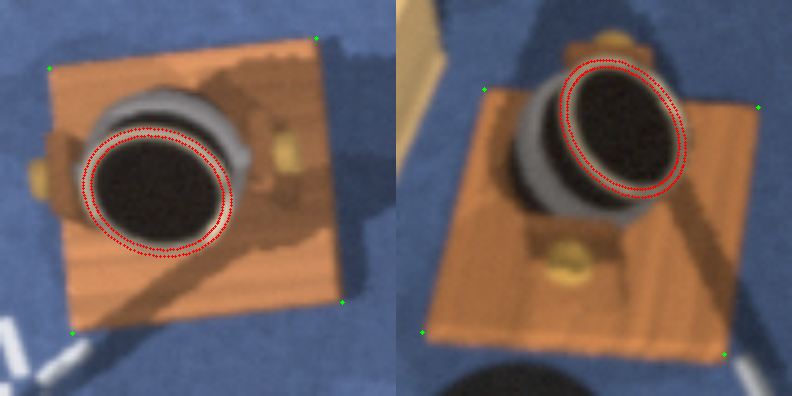

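The red rim circle and green board corners match the pot and stand closely in both views, giving a lean of about 0.68 and a yaw of 0.13. The tumbler fits started too far off, so I'll redo them from a grid.

```bash
cat > m2.py <<'E'
from vis import *; from rig import env,grab_frame
np.set_printoptions(precision=4,suppress=True)
S,T=grab_frame("side"),grab_frame("top")
for n,r,h,px in(("wide",.03165,.082,(352.2,179.7)),("slim",.02875,.105,(352.7,230.8))):
    x0=least_squares(lambda q:(proj(np.array([[q[0],q[1],h]]),T)-px).ravel(),[.6,-.2]).x; print(n,x0)
    for k,fs in(("both",[S,T]),("top",[T]),("side",[S])):
        fn=lambda q:score(fs,np.array([q[0],q[1],h]),Z,r)
        g=max(((x0[0]+a,x0[1]+b) for a in np.arange(-.012,.013,.002) for b in np.arange(-.012,.013,.002)),key=fn)
        print(k,*fit(fn,g,(.002,.002)))
# reach checks
w=.13
for l in (.65,.69):
  c,ax=potpose([.6425,.2559,w,l])
  for nm,yy in(("across",np.cross(-ax,[-np.sin(w),np.cos(w),0])),("along",np.array([-np.sin(w),np.cos(w),0]))):
    for s in(1,-1):
      z=-ax;y=s*yy;x=np.cross(y,z);Rm=R.from_matrix(np.c_[x,y,z]).as_rotvec()
      print(l,nm,s,[env.inverse_kinematics(c+ax*d,Rm) for d in(0,.2)])
E
python3 m2.py
```

```text
wide [ 0.6183 -0.1939]
both [ 0.6184 -0.1945] 34.67957305908203
top [ 0.6194 -0.1939] 64.45106506347656
side [ 0.6159 -0.1953] 13.25302505493164
slim [ 0.501 -0.191]
both [ 0.5013 -0.1923] 40.04399871826172
top [ 0.5019 -0.1918] 59.220497131347656
side [ 0.4999 -0.1945] 26.105640411376953
0.65 across 1 [array([ 0.1575,  0.9658, -1.2951,  2.1755,  1.8584,  1.2213, -1.9968]), array([-0.5964,  0.192 , -0.1955,  2.2797,  1.2942,  0.4283, -1.7994])]
0.65 across -1 [array([ 0.1575,  0.9658, -1.2951,  2.1755,  1.8584,  1.2213,  1.1448]), array([-0.2314,  0.224 , -0.6368,  2.2689,  1.3354,  0.5442,  1.3045])]
0.65 along 1 [array([ 0.1575,  0.9658, -1.2951,  2.1755,  1.8584,  1.2213, -0.426 ]), array([-0.2314,  0.224 , -0.6368,  2.2689,  1.3354,  0.5442, -0.2663])]
0.65 along -1 [array([-0.4695,  0.6126, -0.1969,  2.1969,  2.1479,  0.4686,  2.1674]), array([ 0.286 ,  0.4823, -1.4528,  2.2567,  1.4155,  0.988 ,  2.8084])]
0.69 across 1 [array([ 0.1463,  0.9807, -1.2953,  2.2096,  1.9162,  1.2651, -2.0522]), array([ 0.1857,  0.3964, -1.2894,  2.3137,  1.4893,  0.8787, -2.0155])]
0.69 across -1 [array([ 0.1463,  0.9807, -1.2953,  2.2096,  1.9162,  1.2651,  1.0894]), array([-0.0941,  0.2621, -0.8562,  2.3202,  1.4885,  0.6461,  1.1216])]
0.69 along 1 [array([ 0.1463,  0.9807, -1.2953,  2.2096,  1.9162,  1.2651, -0.4814]), array([-0.0941,  0.2621, -0.8562,  2.3202,  1.4885,  0.6461, -0.4492])]
0.69 along -1 [array([-0.482 ,  0.6247, -0.1968,  2.2311,  2.2454,  0.535 ,  2.0563]), array([-1.3387,  0.2419,  0.6843,  2.356 ,  1.5505,  0.2076,  2.6408])]
```

```bash
cat > h.py <<'E'
from vis import *; from rig import env,grab_frame,look_for
np.set_printoptions(precision=4,suppress=True)
W=.13; POT=[.6425,.2555,W,.675]
def ori(l,s=1,w=W):
    ax=np.array([-np.sin(l)*np.cos(w),-np.sin(l)*np.sin(w),np.cos(l)])
    y=s*np.cross(-ax,[-np.sin(w),np.cos(w),0]); z=-ax
    return R.from_matrix(np.c_[np.cross(y,z),y,z]).as_rotvec()
def st(m=""):
    s=env.state(); print(m,"t%.2f"%s["clock"],"tcp",s["tcp_pos"],"F",s["wrist_force"],"M",s["wrist_torque"],"w%.3f g%.1f"%(s["gripper_width"],s["grasp_force"]),"q",s["joint_pos"])
    return s
E
python3 - <<'E'
from h import *
for s in(1,-1): print(s,env.inverse_kinematics([.6186,-.1942,.2],ori(0,s)),env.inverse_kinematics([.6186,-.1942,.05],ori(0,s)))
q=[env.inverse_kinematics([.6186,-.1942,.2],ori(0,s)) for s in(1,-1)]
s=1 if np.abs(q[0]-env.state()["joint_pos"]).max()<np.abs(q[1]-env.state()["joint_pos"]).max() else -1
print("use",s)
env.command_gripper(1.0,50)
env.move_pose([.6186,-.1942,.2],ori(0,s)); st("above")
print(env.servo_line([.6186,-.1942,.05],speed=.15,guard=8)); st("down")
E
```

```text
1 [ 0.4337  0.5743 -0.3356  1.5475  0.2071  1.055   0.1756] [ 0.4042  0.7354 -0.2879  1.6924  0.2818  0.7547  0.1103]
-1 [-0.0407  0.6035  0.466   1.5668 -0.2996  1.0428 -2.5054] [-0.03    0.7782  0.4515  1.71   -0.4604  0.7607 -2.3643]
use 1
above t3.67 tcp [ 0.6181 -0.1962  0.2   ] F [ 0.4715  0.0769 -0.1116] M [ 0.0054  0.0192 -0.0416] w1.000 g0.0 q [ 0.4354  0.5743 -0.334   1.5473  0.2073  1.0551  0.1755]
False
down t4.82 tcp [ 0.6192 -0.1943  0.0509] F [0.1511 0.1014 0.2936] M [ 0.0431 -0.0455 -0.0579] w1.001 g0.0 q [ 0.4054  0.7345 -0.2899  1.6915  0.2834  0.7555  0.1089]
```

Run:
```python
from h import *
env.command_gripper(0.5,50); st("grip")
env.servo_line([.6186,-.1942,.31],speed=.2); st("lift")
c,ax=potpose(POT)
env.move_pose([.55,.08,.31],ori(.2)); st("mid")
env.move_pose(c+ax*.13,ori(POT[3])); st("pre"); print(c+ax*.13)
for n in("side","top"):
    f=grab_frame(n); cv2.imwrite(f"pics/{n}1.png",f["color"])
a=cv2.imread("pics/side1.png")[220:380,120:320];b=cv2.imread("pics/top1.png")[90:250,80:280]
cv2.imwrite("pics/pre1.png",np.hstack([cv2.resize(a,(400,320)),cv2.resize(b,(400,320))]))
```

```text
grip t5.16 tcp [ 0.6193 -0.1944  0.0517] F [-2.3039  0.5983  8.7529] M [ 0.0003  0.5738 -0.0363] w0.753 g52.8 q [ 0.4054  0.7335 -0.29    1.6914  0.2834  0.7561  0.1088]
lift t6.61 tcp [ 0.6181 -0.1942  0.3088] F [ 0.8921  0.1093 -2.7109] M [ 0.0525  0.0797 -0.0094] w0.751 g55.4 q [ 0.4373  0.4981 -0.3477  1.3804  0.1698  1.2944  0.2119]
mid t7.70 tcp [0.5508 0.0784 0.3099] F [-0.4909  0.2479 -1.8675] M [-0.0464  0.2754 -0.017 ] w0.752 g55.4 q [ 0.1233  0.2493 -0.4661  1.7955  0.1864  0.9333 -0.2882]
pre t9.53 tcp [0.5441 0.2421 0.1912] F [ 0.4219 -0.0415 -1.7795] M [-0.1009  0.9096 -0.0469] w0.752 g55.4 q [-0.7881  0.3494  0.1057  2.3139  1.9015  0.3272 -2.3948]
[0.5434 0.2425 0.1909]
```

View pics/pre1.png

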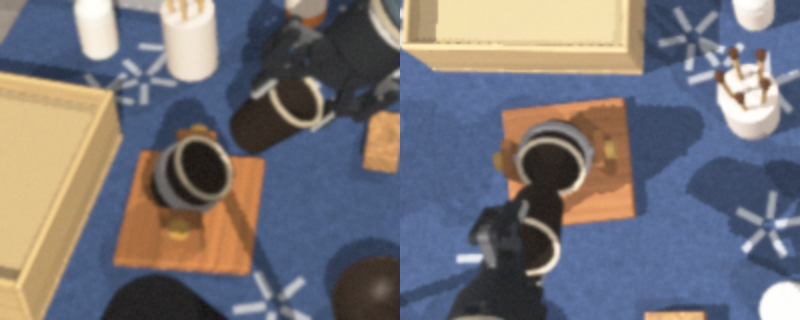

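The cup is held firmly, its axis roughly pointing at the pot mouth. I'll check its in-hand pose by fitting its rim, then lower it.

```bash
cat > hand.py <<'E'
from h import *
def hand(r,h):
    s=env.state(); z=R.from_rotvec(s["ee_rot"]).as_matrix()[:,2]; e=s["tcp_pos"]-z*h
    S,T=grab_frame("side"),grab_frame("top")
    w=s["ee_rot"]*0
    Rm=R.from_rotvec(s["ee_rot"]).as_matrix()
    for k,fs in(("both",[S,T]),("top",[T]),("side",[S])):
        def fn(q):
            ax=-z+Rm[:,0]*q[3]+Rm[:,1]*q[4]; return score(fs,e+Rm@q[:3],ax,r)-.5*(np.sum((q[3:]/.1)**2)+np.sum((q[:3]/.004)**2))
        print(k,"tool-frame offset, axis dev",*max((fit(fn,[a,b,0,d,g],(.003,.003,.003,.05,.05)) for a in(-.003,.003) for b in(-.003,.003) for d in(-.08,.08) for g in (-.08,.08)),key=lambda t:t[1]))
    print("z",z)
E
python3 -c "
from hand import *
hand(.03165,.0313)"
```

```text
both tool-frame offset, axis dev [-0.0001  0.0013 -0.001  -0.0134 -0.0026] 25.481849628201704
top tool-frame offset, axis dev [ 0.0006  0.0009  0.0002 -0.0419 -0.0212] 28.832169285340846
side tool-frame offset, axis dev [-0.0019  0.0001 -0.0019  0.1051 -0.0294] 24.040515372529274
z [ 0.6202  0.0804 -0.7803]
```

Run:
```python
from h import *
c,ax=potpose(POT)
def d():
    p=env.state()["tcp_pos"]-c; print("depth",p@ax,"lat",p-ax*(p@ax))
env.servo_line(c+ax*.055,speed=.1,guard=10); d(); st()
print(env.servo_line(c-ax*.010,speed=.03,guard=6)); d(); st()
```

```text
depth 0.05538922469761152 lat [0. 0. 0.]
 t10.62 tcp [0.5896 0.2486 0.1327] F [-0.4535  0.1491 -1.2035] M [-0.1062  0.9071  0.0377] w0.753 g55.4 q [-0.615   0.5054 -0.048   2.2712  2.1726  0.4149 -2.627 ]
True
depth -0.0032484264587308506 lat [-0.0002  0.0002 -0.0001]
 t12.34 tcp [0.6257 0.2535 0.0868] F [-3.1288  0.0754  5.6967] M [-0.0204  0.2232 -0.0448] w0.755 g56.0 q [-0.5322  0.6238 -0.1131  2.218   2.2814  0.4755 -2.697 ]
```

Run:
```python
from h import *
c,ax=potpose(POT)
env.command_gripper(0.9); st("rel")
env.command_gripper(1.0)
env.servo_line(c+ax*.14,speed=.15,guard=10); st("up")
env.move_pose([.55,.06,.31],ori(.2))
env.move_pose([.5013,-.1923,.22],ori(0)); st("slim")
S,T=grab_frame("side"),grab_frame("top")
for k,fs in(("both",[S,T]),("top",[T]),("side",[S])):
    print("slim",k,*fit(lambda q:score(fs,np.array([q[0],q[1],.105]),Z,.02875),(.5013,-.1923),(.002,.002)))
    # wide rim: centre along & lateral in pot frame
    w=W; xx=np.array([np.cos(POT[3])*np.cos(w),np.cos(POT[3])*np.sin(w),np.sin(POT[3])]); yy=np.array([-np.sin(w),np.cos(w),0])
    fn=lambda q:score(fs,c+ax*q[0]+xx*q[1]+yy*q[2],ax+xx*q[3]+yy*q[4],.03165)-.5*np.sum((np.array(q[3:])/.05)**2)
    print("wide",*max((fit(fn,[a,0,0,0,0],(.002,.002,.002,.04,.04)) for a in(.024,.028,.032,.036)),key=lambda t:t[1]))
a=S["color"][260:360,160:260];b=T["color"][120:220,110:210]
cv2.imwrite("pics/in1.png",np.hstack([cv2.resize(a,(400,400),interpolation=2),cv2.resize(b,(400,400),interpolation=2)]))
```

```text
rel t12.62 tcp [0.6253 0.253  0.0858] F [0.2784 0.107  0.2113] M [-0.1313  0.6882 -0.02  ] w0.897 g0.0 q [-0.5322  0.6249 -0.1126  2.2183  2.2809  0.4745 -2.6969]
up t13.99 tcp [0.5371 0.2419 0.1987] F [-0.6723 -0.4942  0.1337] M [-0.0962  0.6483  0.0389] w0.998 g0.0 q [-0.8373  0.329   0.1563  2.317   1.8445  0.3069 -2.3413]
slim t16.76 tcp [ 0.5022 -0.1905  0.2206] F [ 0.5848  0.4271 -0.3456] M [ 0.0358 -0.0367  0.0045] w1.000 g0.0 q [ 0.7523  0.443  -0.6922  1.8026  0.3279  1.012   0.0636]
slim both [ 0.501  -0.1927] 29.907546997070312
wide [ 0.0287 -0.0006  0.0005 -0.0109  0.0047] 39.80011229236691
slim top [ 0.5018 -0.1917] 37.029945373535156
wide [ 0.0256 -0.0016  0.0013 -0.009   0.0173] 51.4899175659106
slim side [ 0.4998 -0.1946] 28.200881958007812
wide [ 0.0285 -0.0018 -0.0002 -0.0014 -0.0056] 30.383273835477958
```

View pics/in1.png

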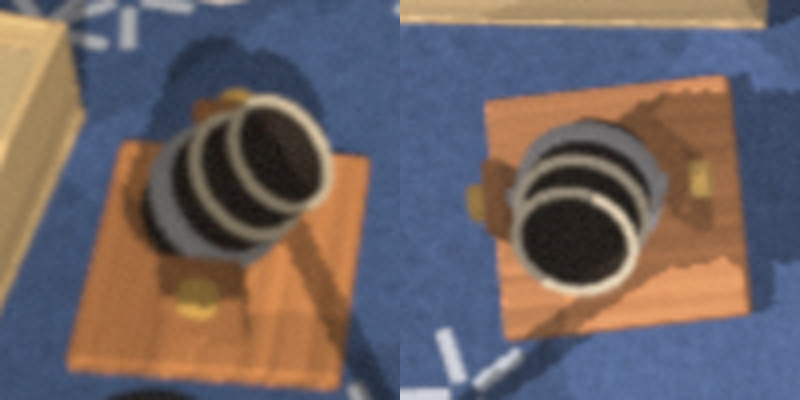

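The wide tumbler is fully home: its rim stands about 28 mm out of the pot and is parallel to the pot rim in both views. Next is the slim one.

Run:
```python
from h import *
from hand import hand
P=[.5012,-.1925]
print(env.servo_line([*P,.074],speed=.15,guard=8)); st("down")
env.command_gripper(0.4,50); st("grip")
env.servo_line([*P,.33],speed=.2); st("lift")
c,ax=potpose(POT)
env.move_pose([.53,.08,.33],ori(.2))
env.move_pose(c+ax*.17,ori(POT[3])); st("pre")
hand(.02875,.031)
```

```text
False
down t17.98 tcp [ 0.5018 -0.1925  0.0747] F [0.8167 0.2481 0.064 ] M [ 0.0274 -0.0529  0.0178] w1.003 g0.0 q [ 0.6578  0.6197 -0.5739  1.9671  0.5116  0.7    -0.1017]
grip t18.36 tcp [ 0.5017 -0.1927  0.0751] F [-1.5468 -1.1801  9.2347] M [0.0337 0.5327 0.0258] w0.682 g51.5 q [ 0.658   0.6189 -0.5738  1.967   0.5117  0.7003 -0.1019]
lift t19.79 tcp [ 0.5007 -0.1925  0.329 ] F [-0.0426 -0.2427 -1.3549] M [ 0.0023 -0.0512  0.0324] w0.683 g53.7 q [ 0.7901  0.3525 -0.7258  1.6243  0.2426  1.2594  0.1496]
pre t22.36 tcp [0.5194 0.2386 0.2224] F [ 0.0933 -0.1024 -1.279 ] M [-0.1113  0.8991 -0.0112] w0.680 g53.8 q [-0.7197  0.2576 -0.0332  2.3185  1.6029  0.3813 -2.1117]
both tool-frame offset, axis dev [-0.0001  0.001  -0.0001  0.0231 -0.0053] 24.334396875130757
top tool-frame offset, axis dev [0.0003 0.0012 0.0009 0.0637 0.0175] 27.68685135698196
side tool-frame offset, axis dev [-0.0002 -0.     -0.0001  0.0078 -0.0004] 23.52607360446766
z [ 0.6203  0.0798 -0.7803]
```

Run:
```python
from h import *
c,ax=potpose(POT); l=POT[3]
xx=np.array([np.cos(l)*np.cos(W),np.cos(l)*np.sin(W),np.sin(l)]); c=c-.0013*xx
def d():
    p=env.state()["tcp_pos"]-c; print("depth",p@ax,"lat",p-ax*(p@ax))
print(env.servo_line(c+ax*.108,speed=.1,guard=10)); d()
print(env.servo_line(c+ax*.018,speed=.035,guard=6)); d(); st()
```

```text
False
depth 0.1082132623618819 lat [ 0.0001 -0.0003  0.0001]
True
depth 0.025154355286472897 lat [-0.0002  0.0002 -0.0001]
 t25.32 tcp [0.6071 0.2511 0.1081] F [-4.1517 -0.8175  5.894 ] M [-0.0595  0.2892 -0.0557] w0.684 g54.4 q [-0.4945  0.5706 -0.1943  2.2461  2.1652  0.4963 -2.5885]
```

Depth is 25.2 mm against 25 expected, so it is home. I'll release, retract and check.

Run:
```python
from h import *
c,ax=potpose(POT); l=POT[3]
env.command_gripper(0.9); st("rel"); env.command_gripper(1.0)
env.servo_line(c+ax*.17,speed=.15,guard=10)
env.move_pose([.50,.06,.33],ori(.2)); st("up"); env.pause(.5)
S,T=grab_frame("side"),grab_frame("top"); w=W
xx=np.array([np.cos(l)*np.cos(w),np.cos(l)*np.sin(w),np.sin(l)]); yy=np.array([-np.sin(w),np.cos(w),0])
for nm,r,D in(("slim",.02875,.056),("wide",.03165,.028)):
  for k,fs in(("both",[S,T]),("top",[T]),("side",[S])):
    fn=lambda q:score(fs,c+ax*q[0]+xx*q[1]+yy*q[2],ax+xx*q[3]+yy*q[4],r)-.5*np.sum((np.array(q[3:])/.05)**2)
    print(nm,k,*max((fit(fn,[D+a,0,0,0,0],(.002,.002,.002,.04,.04)) for a in(-.004,0,.004,.008)),key=lambda t:t[1]))
a=S["color"][130:370,150:390];b=T["color"][100:340,110:350]
cv2.imwrite("pics/in2.png",np.hstack([cv2.resize(a,(400,400),interpolation=2),cv2.resize(b,(400,400),interpolation=2)]))
```

```text
rel t25.64 tcp [0.6068 0.2506 0.1071] F [0.5631 0.1289 0.3927] M [-0.0668  0.6017 -0.0146] w0.901 g0.0 q [-0.4944  0.5718 -0.1936  2.2462  2.1647  0.4953 -2.5884]
up t28.68 tcp [0.4999 0.0599 0.3294] F [ 0.0282 -0.4332 -0.3261] M [-0.0505  0.2179  0.0279] w1.001 g0.0 q [ 0.1503  0.1443 -0.4371  1.8692  0.1114  0.947  -0.2033]
slim both [ 0.0568 -0.003   0.0002  0.0044  0.0039] 49.97539957987424
slim top [ 0.0536 -0.0037  0.0011 -0.0097  0.0264] 60.09252863636788
slim side [ 0.0605 -0.0019  0.0026 -0.0108  0.0156] 43.640714212828605
wide both [ 0.0295 -0.001   0.0003  0.0139 -0.0026] 21.885975320738527
wide top [ 0.0318  0.0007 -0.0006  0.0174  0.007 ] 25.532938151797612
wide side [ 0.0333 -0.0003  0.0021  0.0165  0.0415] 20.197396994175065
```

View pics/in2.png

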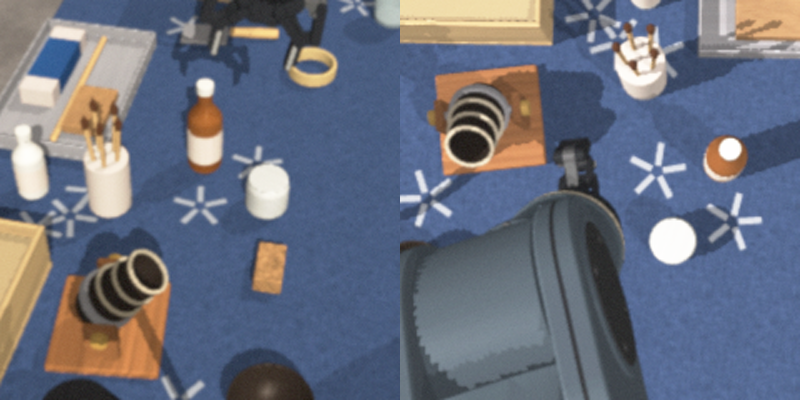

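Both tumblers look straight and nested, with the slim rim 56.8 mm from the pot mouth (56 expected), and the bystanders look undisturbed. Handing in.

```bash
python3 -c "
from rig import env
print(env.close_job())"
```

```text
the job is handed in; nothing more can be done
None
```

The job is handed in: the wide tumbler is nested in the leaning pot and the slim one inside it. By the camera fits and insertion depths both are fully home and straight, at about 29 s on the clock with nothing else seen to move.

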